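Lever a hinged mould open on the bench opener

TASK

Open the hinged steel mould with its lever: first push the black ball knob to swing the holding strap all the way off the mould's top plate, then press the red long end of the lever down until the front edge of the top plate has risen at least 20 mm. Finish while holding the lever down with the mould open like that. Raise the plate only with the lever, without pushing on it or letting it drop back, pick nothing up, and leave the loose things around where they lie.

Things in the scene. Friction and masses are not known exactly. Their poses are not given: they have to be found in the camera images.
- mould: fixed bench opener with a steel mould that opens like a book: dark base plate 330 x 200 x 15 mm, the lower mould half (180 x 180 mm, top at 55 mm) and the hinged top plate. Origin at bench level under the middle of the top plate's front edge. x: level, from there towards the rear hinge; y: level, along the front edge; z: up. Base plate from x -115 to +215 mm. The lever lies along -x, at y = 0.
- plate (a joint): opening angle of the top plate (rad), 0 = shut. The plate is bare steel, 180 x 180 x 25 mm, about 6 kg, top face 81 mm above the bench when shut; hinge axis along the mould's y at x +190 mm, 69 mm above the bench. Its front edge has risen 20 mm at 0.107 rad. It falls shut if the lever is let go.
- plate_front (a point): middle of the lower front edge of the top plate, 56 mm above the bench when shut; rises as it opens
- lever (a joint): press angle (rad): 0 at rest, toe under the top plate's front edge, long end up at 15 degrees; grows as the long end goes down, stop at 0.42 (end 12 mm off the bench, plate open 35 mm). 20 mm is reached at about 0.24. Toe 77 mm, long arm 272 mm from the pivot; its last 110 mm is a ribbed red sleeve 30 mm wide, 22 mm thick. Pressing there takes 6 to 12 N; it rises under the plate's weight.
- lever_pivot (a point): middle of the lever's pivot pin in the blue clevis, 65 mm above the bench; the pin is level along the mould's y axis; mould frame (-65, 0, 65) mm
- lever_grip (a point): point to press: middle of the upper face of the red sleeve, 225 mm along the arm from the pivot and 11 mm above the arm's middle line; at rest 134 mm above the bench, about 214 mm from the pivot along the mould's -x; it moves with the lever on an arc about the pivot
- strap (a joint): swing angle of the holding strap (rad): 0 = free end along the mould's +x, over the top plate; grows as it swings towards the mould's -y, stop at 1.75. Off the plate from 1.4; over it, it keeps the plate shut. Turns stiffly on an upright stud (about 2 N at the knob), stays where it is left. Light metal bar 78 x 24 x 12 mm, underside 83 mm above the bench.
- strap_stud (a point): on the strap's upright turning axis, at the underside of the strap, 83 mm above the bench; mould frame (-25, -65, 83) mm
- strap_knob (a point): centre of the strap's black ball knob, 22 mm across, 134 mm above the bench, 48 mm from the stud's axis; on a steel stem 11 mm thick that rises from the strap's upper face (95 mm above the bench)
- insert: loose stepped steel mould insert 60 x 45 x 42 mm beside the lever, not to be disturbed; origin at the centre of its underside
- bush: loose brass guide bush, 42 mm across, 45 mm high, standing beside the lever, not to be disturbed; origin at the centre of its underside
- oilstone: loose brown oilstone 100 x 26 x 14 mm lying beside the lever's long end, not to be disturbed; origin at the centre of its underside
- spool: loose white wire spool 76 mm across, 52 mm high, not to be disturbed; origin at the centre of its underside
- driver: loose screwdriver with a red handle lying on the bench at the robot's right, not to be disturbed
- caliper: loose caliper 200 mm long lying flat on the bench, not to be disturbed
- release: loose green spray can 48 mm across, 130 mm high, standing on the bench, not to be disturbed; origin at the centre of its underside

How it is judged:
By the outcome, as a careful person would: the job done as asked, in the order asked, and still so for the second after the job is handed in, while the arm keeps its last pose, push and grip.
It also fails if it takes over 45 s, if anything falls off the work surface, if the arm or the gripper's body presses on something with over 40 N, if the wrist force passes 120 N, or if a joint passes its speed limit or range.

ROBOT

A 7-joint arm with a two-finger parallel gripper is mounted at the origin on the work surface. World frame = base frame: x ahead of the robot, y to its left, z up, the work surface at z = 0. Lengths are in m, angles in rad, forces in N, time in s.
With the tool pointing down it reaches from about 0.35 to 0.9 m from the base axis. Payload 7.2 kg.
Tool frame: the origin (TCP) lies at the very end of the fingers, on their centre line; the grasp point (between the pads) lies 19 mm behind it; y points along the fingers, z is the direction in which the jaws open and shut, and the axes are right-handed (so a half turn about y gives the same grasp; the last joint's range is limited). The gripper opens to 85 mm and grips with 20 to 120 N. Pads are 22 mm wide; open, the fingers measure 114 mm over their backs; the gripper's body (76 mm by 85 mm) begins 54 mm behind the grasp point. The pads swing forward as they close: fully open they stand 13 mm farther back than shut.
Start: joints at [-1.213, 0.411, -0.013, 1.596, 0.006, 1.134, -0.082], TCP at [0.258, 0.569, 0.231] pointing down, gripper open.
Joint ranges: [-2.95, 2.95], [-0.29, 1.99], [-1.47, 1.44], [0.14, 2.54], [-1.03, 4.17], [0.13, 1.85], [-2.86, 2.86]. Speed limits (rad/s): [2.39, 2.39, 3.01, 3.01, 3.14, 3.14, 3.14].

INTERFACE

Orientations are given as [roll, pitch, yaw] about the fixed x, y, z axes, in that order (R = Rz(yaw) Ry(pitch) Rx(roll)).
In Python, from plant import * gives the robot as it stands.
- The arm moves only by the shell command python3 -m crank 'ROWS' [OPENING] [FORCE]. ROWS is a JSON object of lists of equal length, an entry for each row: "delta_pos": the shift along the tool's x, y, z normalised to -1 to 1, where 1 is 5 cm, a list of three; "rot": the turn, a rotation vector about the tool's x, y, z normalised to -1 to 1, where 1 is 0.12 rad, a list of three. In form: {"delta_pos": [[dx, dy, dz], ...], "rot": [[ax, ay, az], ...]}. A call has 1 to 5 rows; each row shifts and turns the commanded pose from where the row before left it, along the tool's axes as they then stand; what a row does not reach is not made up. A row lasts 1/8 s, in which the tool goes at most 62.5 mm and 10.7 degrees, less where a joint would pass 70% of its speed; a pose out of reach is approached as far as the arm can. A call with a number of a shift or a turn outside -1 to 1 is refused whole. A call with a gripper value outside its range is refused whole. OPENING is the opening, from -1 (shut) to 1 (fully open), set as the call begins (- or left out, the last holds). The fingers move at their own pace and stop on an object; FORCE is the grip in N (left out, the last holds). Time passes only in rows, so rows that do not move let the fingers close. It gives the time, the measured TCP pose, the force and the opening at its end, in the units of the state.
- read_state(): the state, without advancing time (a new reading comes with each control period).
- read_camera(name): name is "side" or "top" or "wrist"; returns a dict with "image" (400x640x3 uint8, red, green, blue), "range_z" (400x640 float32, m along the optical axis (not along the pixel's ray), 0 where there is no reading), "fovy" (degrees; the focal length in pixels is half the picture's height over the tangent of half this angle, whatever the lens; pixels are square), "cx", "cy" (the principal point, pixels), "R" (3x3) and "t" (3): a world point X has camera coordinates R X + t. Camera axes: x right, y down, z forward; pixel columns grow to the right and rows downward; lengths in m; the calibration is good to about 2 mm. A picture is of the moment at which its call begins.
- sign_off(): hands the job in, once; it reports no verdict.
The state is a dict: "time_s": time; "joint_positions": joint angles; "qd": joint speeds; "joint_torque": joint torques, N m; "tcp_pos": TCP position; "tcp_rot": TCP orientation; "ft_force": force on the tool from outside, world axes, zero at the start; "wrist_torque": the same for the moment, N m; "grip_width": finger opening in m.
Only numpy, scipy, OpenCV 4.12 (cv2) and the standard library are available. Lean on these libraries where they do the work, as an engineer would, in place of code of your own. Each camera call takes 0.05 s, during which the arm holds its last target. There are 200 camera calls.

## Working session

There is one attempt and no reset: what is moved stays moved. The work goes in short steps, Python scripts to look and compute and a shell command to move; the robot and the scene stay as the last step left them, time stands still between calls to the robot, and variables do not carry over. Pictures are saved under pics/ and viewed, about 8 in all and at most 12, crops included, and the job is handed in when it is done.

```bash
mkdir -p pics; cat > h.py <<'E'
from plant import *
import numpy as np, cv2
def cam(n):
    c=read_camera(n); c['f']=200/np.tan(np.radians(c['fovy'])/2); return c
def pt(c,u,v,z=None):
    r=np.array([(u-c['cx'])/c['f'],(v-c['cy'])/c['f'],1.]); R=np.array(c['R']);t=np.array(c['t'])
    o=-R.T@t; d=R.T@r
    return o+d*((z-o[2])/d[2] if z is not None else c['range_z'][int(v),int(u)])
def save(c,n): cv2.imwrite('pics/'+n,np.ascontiguousarray(c['image'][:,:,::-1]))
def cloud(c):
    v,u=np.mgrid[0:400,0:640]; Z=c['range_z']
    P=np.stack([(u-c['cx'])/c['f']*Z,(v-c['cy'])/c['f']*Z,Z],-1)
    return (P-np.array(c['t']))@np.array(c['R'])
E
python3 - <<'E'
from h import *
for n in('top','side'):
    c=cam(n); save(c,n+'0.png'); np.save(n,cloud(c)); np.save(n+'i',c['image']); print(n,c['fovy'],c['cx'],c['cy'],c['R'],c['t'])
s=read_state(); print(s['tcp_pos'],s['tcp_rot'],s['ft_force'],s['time_s'])
E
```

```text
top 48.80552755461263 322.2747478072228 194.39640686444713 [[ 0.02377993 -0.9996638  -0.01033433]
 [-0.98367367 -0.02155254 -0.17866619]
 [ 0.17838339  0.01441428 -0.98385547]] [-0.01448432  0.61339707  1.20086576]
side 47.84554802174922 323.66178185181775 199.216576704555 [[ 0.97692113 -0.21325736  0.01209963]
 [-0.11947798 -0.59252197 -0.79664467]
 [ 0.17705964  0.77681337 -0.60432679]] [-0.56656331  0.14356279  1.28233117]
[0.25802444 0.56876135 0.23055192] [-1.57222261e+00 -8.81787115e-05 -4.25835941e-01] [-0.0338941  -1.33507855  0.31247121] 0.1
```

View pics/top0.png

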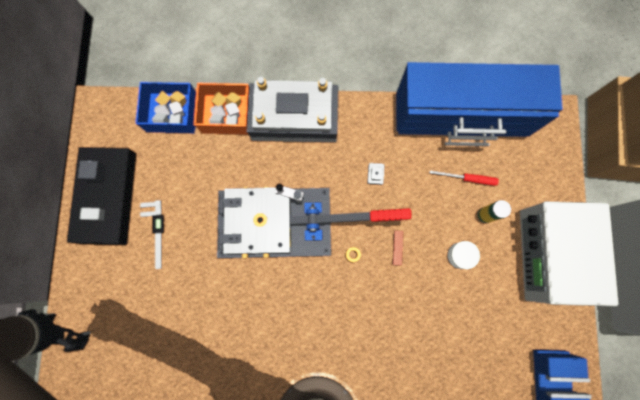

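View pics/side0.png

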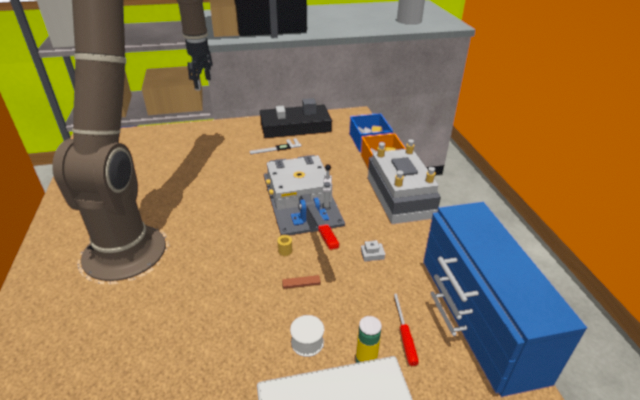

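Top view: the mould's plate is at about (262,222), its lever runs right (world -y) to the red sleeve at (391,215), and the black knob is at (280,188) on the strap at (290,194). The side view agrees: sleeve (329,237), knob (328,168), bush (285,245).

```bash
python3 - <<'E'
from h import *
P=np.load('top.npy'); I=np.load('topi.npy').astype(int)
r,g,b=I[...,0],I[...,1],I[...,2]
box=np.zeros(r.shape,bool); box[180:262,212:420]=1
m=box&(r>130)&(g<60)&(b<60)&(P[...,2]>.06)
q=P[m]; print('red',m.sum(),q.mean(0),q.min(0),q.max(0))
bl=box&(b>90)&(r<70)&(b>g+30); q=P[bl]; print('blue',bl.sum(),np.median(q,0))
pl=box&(abs(P[...,2]-.081)<.006)&(r>150)
vu=np.argwhere(pl)[:,::-1].astype(np.float32)
xy=P[pl][:,:2].astype(np.float32); print('plate',cv2.minAreaRect(xy*1000))
ba=box&(P[...,2]>.006)
print('base+',cv2.minAreaRect((P[box&(abs(P[...,2]-.015)<.005)][:,:2]*1000).astype(np.float32)))
kn=box&(P[...,2]>.115); kn[:,310:]=0; print('knob',kn.sum(),P[kn].mean(0),P[kn].max(0))
for n in('top','side'):
    im=np.load(n+'i.npy'); c=im[165:275,205:425] if n=='top' else im[145:290,240:400]
    c=cv2.resize(c,None,fx=3.5,fy=3.5,interpolation=cv2.INTER_CUBIC); cv2.imwrite(f'pics/{n}c.png',c[:,:,::-1])
E
```

```text
red 110 [ 0.54059167 -0.16766673  0.1349804 ] [ 0.38951248 -0.2204592   0.10880195] [ 0.56229933 -0.0185688   1.29092198]
blue 225 [0.52245302 0.02236348 0.05588197]
plate ((536.574951171875, 121.22657012939453), (180.2999267578125, 301.7348937988281), 2.5754096508026123)
base+ ((547.9437255859375, 35.98939514160156), (235.29791259765625, 544.6744995117188), 0.3702227473258972)
knob 99 [0.50797566 0.05056212 0.68715902] [0.62678077 0.12234152 1.29092198]
```

View pics/topc.png

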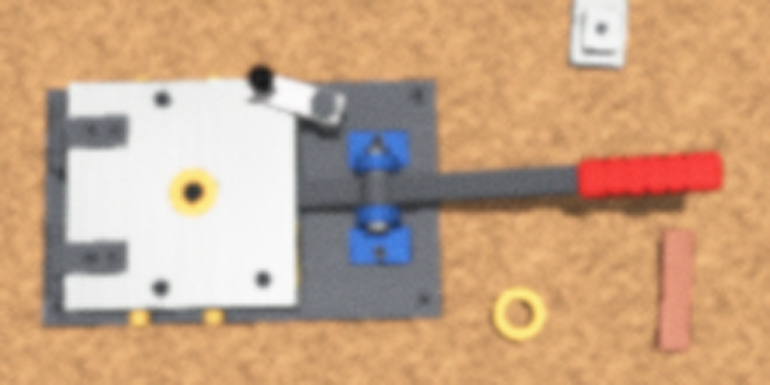

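The crop shows the base plate's corners at (47,90), (437,80), (441,316), (43,325). The knob is at (261,79), the stud at (325,104), and the sleeve runs from (580,178) to (721,171). I'll cast rays through these onto planes.

```bash
python3 - <<'E'
from h import *
c=cam('top')
f=lambda u,v,z: pt(c,u/3.5+205-.36,v/3.5+165-.36,z)
C=np.array([f(*p,.015) for p in[(47,90),(437,80),(441,316),(43,325)]]);print(C.round(3))
ctr=C.mean(0); rear=(C[0]+C[3])/2; fr=(C[1]+C[2])/2
ex=(rear-fr)[:2]; ex/=np.linalg.norm(ex); 
# plate-based
Q=np.array([f(*p,.081) for p in[(66,83),(297,80),(298,304),(63,309)]]);print('plate',Q.round(3))
e2=((Q[0]+Q[3]-Q[1]-Q[2])/2)[:2]; e2/=np.linalg.norm(e2); print('yaws',np.arctan2(ex[1],ex[0]),np.arctan2(e2[1],e2[0]))
ey=np.array([-ex[1],ex[0]]); o=ctr[:2]-.05*ex; print('origin',o,'from plate',Q[1:3].mean(0)[:2])
F=lambda x,y:(o+x*ex+y*ey).round(4)
print('grip',F(-.065-.214,0),'pivot',F(-.065,0),'stud',F(-.025,-.065), 'img stud',f(325,104,.095))
k=f(261,77,.134); print('knob',k, 'sleeve',f(580,178,.115),f(721,171,.14))
d=k[:2]-F(-.025,-.065); a=-np.arctan2(d@ey,d@ex); print('strap ang',a,np.linalg.norm(d))
for t in(a,1.0,1.4,1.6,1.75): print(t,o+(-.025+.048*np.cos(t))*ex+(-.065-.048*np.sin(t))*ey)
P=cloud(c); 
for (u,v) in((280,188),(279,187),(290,195),(400,214)): print(P[v,u])
E
```

```text
[[ 0.626  0.308  0.015]
 [ 0.642 -0.021  0.015]
 [ 0.445 -0.028  0.015]
 [ 0.43   0.298  0.015]]
plate [[0.62  0.276 0.081]
 [0.627 0.091 0.081]
 [0.449 0.084 0.081]
 [0.441 0.267 0.081]]
yaws 1.6176145220962466 1.6104438618463481
origin [0.5381038  0.08953358] from plate [0.53759725 0.0876887 ]
grip [ 0.5512 -0.1892] pivot [0.5411 0.0246] stud [0.6042 0.0676] img stud [0.6049663  0.06730431 0.095     ]
knob [0.61785878 0.11421664 0.134     ] sleeve [ 0.54798557 -0.13177045  0.115     ] [ 0.55228152 -0.23504581  0.14      ]
strap ang 0.3318426774294803 0.04857647371442063
0.3318426774294803 [0.61769929 0.11366647]
1.0 [0.64333519 0.09539946]
1.4 [0.65107054 0.07796629]
1.6 [0.65219516 0.0684485 ]
1.75 [0.6517826  0.06126709]
[0.61190915 0.11062284 0.14576904]
[0.61478885 0.11352604 0.14455984]
[0.60241955 0.08779258 0.09659191]
[ 0.55103959 -0.20797555  0.1348822 ]
```

Rays, plate edges and the given dimensions agree: strap at about 0.33 rad, knob at (0.618,0.114), stud at (0.604,0.068), grip at (0.551,-0.189). I'll shut the fingers and travel to behind the knob.

```bash
for i in 1; do :; done
python3 -m crank '{"delta_pos":[[0.64,0.067,-0.362],[0.64,0.067,-0.362],[0.64,0.067,-0.362],[0.64,0.067,-0.362],[0.64,0.067,-0.362]],"rot":[[0,0,0],[0,0,0],[0,0,0],[0,0,0],[0,0,0]]}' -1 30
python3 -m crank '{"delta_pos":[[0.64,0.067,-0.362],[0.64,0.067,-0.362],[0.64,0.067,-0.362],[0.64,0.067,-0.362],[0.64,0.067,-0.362]],"rot":[[0,0,0],[0,0,0],[0,0,0],[0,0,0],[0,0,0]]}'
python3 -m crank '{"delta_pos":[[0.64,0.067,-0.362],[0.64,0.067,-0.362],[0.64,0.067,-0.362],[0.5,0.067,-0.362],[0,0,0]],"rot":[[0,0,0],[0,0,0],[0,0,0],[0,-0.6,0],[0,-0.5,0]]}'
```

```text
time_s: 0.78
tcp_pos: [0.367, 0.4195, 0.2142]
tcp_rot: [-1.571, 0.0, -0.426]
ft_force: [-0.1, 0.4, 0.9]
grip_width: 0.0
time_s: 1.4
tcp_pos: [0.4753, 0.2711, 0.1975]
tcp_rot: [-1.571, 0.0, -0.426]
ft_force: [0.7, -0.4, -0.2]
grip_width: -0.0004
time_s: 2.02
tcp_pos: [0.5561, 0.1529, 0.1838]
tcp_rot: [-1.573, -0.0, -0.296]
ft_force: [-0.0, 0.7, -0.9]
grip_width: 0.0001
```

```bash
python3 -m crank '{"delta_pos":[[0.3,0,-0.2],[0.33,0.3,-0.21],[0,0.5,0],[0,0.54,0],[0,0,0]],"rot":[[0,0,0],[0,0,0],[0,0,0],[0,0,0],[0,0,0]]}'
python3 - <<'E'
from h import *
ims=[]
for n in('side','top'):
    c=cam(n)['image']; c=c[110:260,230:390] if n=='side' else c[150:280,205:345]
    ims.append(cv2.resize(c,(400,400*c.shape[0]//c.shape[1])))
h=min(i.shape[0] for i in ims); cv2.imwrite('pics/a.png',np.hstack([i[:h] for i in ims])[:,:,::-1])
E
```

```text
time_s: 2.65
tcp_pos: [0.5781, 0.1262, 0.1146]
tcp_rot: [-1.574, 0.004, -0.295]
ft_force: [0.0, -0.7, -0.5]
grip_width: -0.0004
```

View pics/a.png

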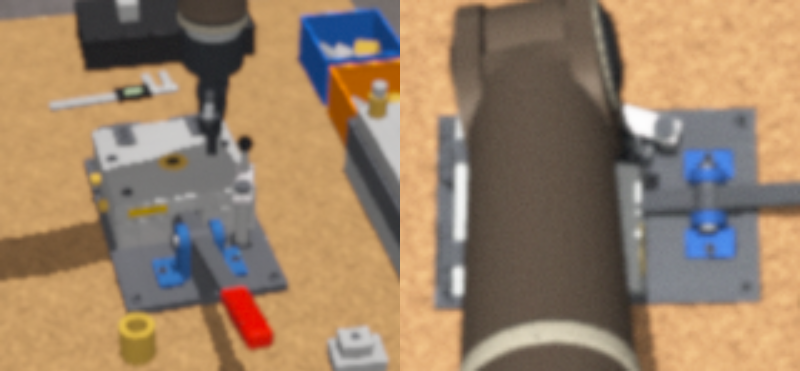

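The side view shows the shut fingers at (211,150), just behind the knob at (245,143). Both sit above the plate. Now the push along the arc.

```bash
python3 -m crank '{"delta_pos":[[0.2,0,0],[0.18,0,0],[0.119,0,0.051],[0.119,0,0.051],[0.119,0,0.051]],"rot":[[0,0,0],[0,0,0],[0,1,0],[0,1,0],[0,1,0]]}'
python3 -m crank '{"delta_pos":[[0.119,0,0.051],[0.119,0,0.051],[0.119,0,0.051],[0.119,0,0.051],[0,0,0]],"rot":[[0,1,0],[0,1,0],[0,1,0],[0,1,0],[0,0,0]]}'
python3 - <<'E'
from h import *
print(read_state()['joint_positions'])
ims=[]
for n in('side','top'):
    c=cam(n)['image']; c=c[110:260,230:390] if n=='side' else c[150:280,205:345]
    ims.append(cv2.resize(c,(400,400*c.shape[0]//c.shape[1])))
h=min(i.shape[0] for i in ims); cv2.imwrite('pics/b.png',np.hstack([i[:h] for i in ims])[:,:,::-1])
E
```

```text
time_s: 3.38
tcp_pos: [0.6173, 0.1218, 0.1178]
tcp_rot: [-1.571, 0.0, -0.658]
ft_force: [-2.9, 0.6, 1.0]
grip_width: 0.0001
time_s: 4.0
tcp_pos: [0.641, 0.111, 0.1177]
tcp_rot: [-1.57, -0.001, -1.133]
ft_force: [0.4, 0.8, 0.3]
grip_width: -0.0001
[-0.49409924  0.58002996  0.36055039  1.66257318 -0.24091811  0.94210223
  0.39223407]
```

View pics/b.png

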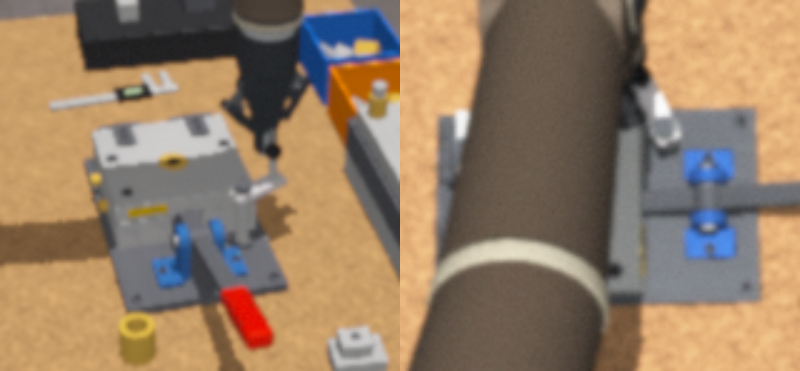

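The knob has moved to (272,150) in the side crop and the strap is at about 1.1 rad. I'll continue towards 1.7.

```bash
python3 -m crank '{"delta_pos":[[0.119,0,0.051],[0.119,0,0.051],[0.119,0,0.051],[0.119,0,0.051],[0.04,0,0.02]],"rot":[[0,1,0],[0,1,0],[0,1,0],[0,1,0],[0,0.3,0]]}'
python3 -m crank '{"delta_pos":[[0.04,0,0],[0,0,0]],"rot":[[0,0,0],[0,0,0]]}'
python3 - <<'E'
from h import *
ims=[]
for n in('side','top'):
    k=cam(n);c=k['image']; c=c[110:260,230:390] if n=='side' else c[150:280,205:345]
    ims.append(cv2.resize(c,(400,400*c.shape[0]//c.shape[1])))
h=min(i.shape[0] for i in ims); cv2.imwrite('pics/c.png',np.hstack([i[:h] for i in ims])[:,:,::-1])
E
```

```text
time_s: 4.72
tcp_pos: [0.6571, 0.0892, 0.1176]
tcp_rot: [-1.57, 0.0, -1.649]
ft_force: [-0.7, 2.6, 1.2]
grip_width: -0.0001
time_s: 4.97
tcp_pos: [0.6571, 0.087, 0.1176]
tcp_rot: [-1.57, 0.0, -1.648]
ft_force: [0.9, 1.3, -0.1]
grip_width: 0.0001
```

View pics/c.png

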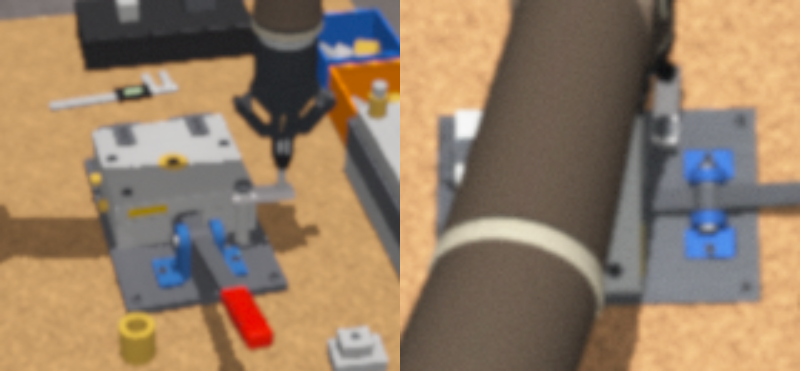

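The side view shows the strap pointing straight out from the plate with the knob at (282,163). In the top crop the knob is at (665,72) and the stud at (665,130), so the strap is fully clear. I'll back off, rise and go above the sleeve.

```bash
python3 -m crank '{"delta_pos":[[-0.3,0,0],[-0.3,0,0],[0,-0.75,0],[0,-0.75,0],[0,-0.75,0]],"rot":[[0,0,0],[0,0,0],[0,0,0],[0,0,0],[0,0,0]]}'
python3 -m crank '{"delta_pos":[[0.78,0,-0.21],[0.78,0,-0.21],[0.78,0,-0.21],[0.78,0,-0.21],[0.78,0,-0.21]],"rot":[[0,0,0],[0,0,0],[0,0,0],[0,0,0],[0,0,0]]}'
python3 -m crank '{"delta_pos":[[0.78,0,-0.21],[0.78,0,-0.21],[0.78,0,-0.21],[0,0,0],[0,0,0]],"rot":[[0,0,0],[0,0,0],[0,0,0],[0,0,0],[0,0,0]]}'
python3 - <<'E'
from h import *
s=read_state(); print(s['joint_positions'])
c=cam('top'); save(c,'d.png'); np.save('topd',cloud(c)); print(pt(c,297.8,175.2,.134))
P=cloud(c); k=P[165:190,288:310]; z=(k[...,2]>.11)&(k[...,2]<.16); print('knob',z.sum(),k[z].mean(0) if z.any() else '')
E
```

```text
time_s: 5.7
tcp_pos: [0.6588, 0.1183, 0.2308]
tcp_rot: [-1.571, -0.0, -1.648]
ft_force: [0.4, 0.1, 0.7]
grip_width: 0.0
time_s: 6.32
tcp_pos: [0.591, -0.0733, 0.2299]
tcp_rot: [-1.571, 0.0, -1.648]
ft_force: [0.3, -0.5, -0.2]
grip_width: -0.0001
time_s: 6.95
tcp_pos: [0.5512, -0.1863, 0.2298]
tcp_rot: [-1.571, 0.001, -1.649]
ft_force: [0.9, 0.1, 0.1]
grip_width: -0.0001
[-0.22186818  0.37724736  0.61774222  1.73766119 -0.24191322  1.10384165
  0.39470436]
[0.65030536 0.06546051 0.134     ]
knob 51 [0.65059128 0.06593147 0.14126204]
```

View pics/d.png

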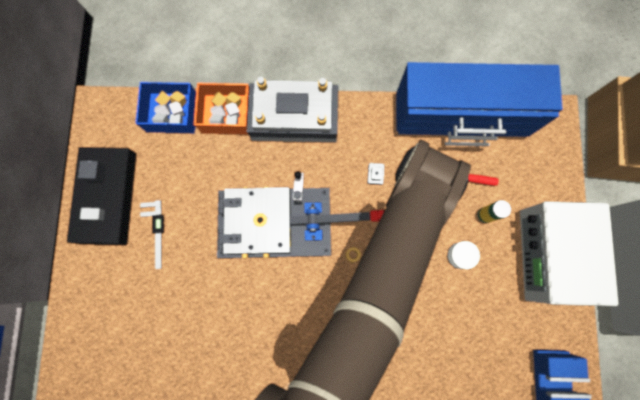

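The knob is at (0.650,0.066), so the strap is at about 1.65 rad and clear of the plate. The fingers are over the sleeve. I'll lower to contact, then press along the arc.

```bash
python3 -m crank '{"delta_pos":[[0,0.8,0],[0,0.8,0],[0,0.15,0],[0,0.1,0],[0,0,0]],"rot":[[0,0,0],[0,0,0],[0,0,0],[0,0,0],[0,0,0]]}'
python3 -m crank '{"delta_pos":[[0.01,0.1,0],[0.02,0.1,0],[0.03,0.1,0],[0.02,0.1,0],[0,0,0]],"rot":[[0,0,0],[0,0,0],[0,0,0],[0,0,0],[0,0,0]]}'
python3 - <<'E'
from h import *
c=cam('side')['image'][130:290,230:400]; cv2.imwrite('pics/e.png',cv2.resize(c,None,fx=3.5,fy=3.5)[:,:,::-1])
E
```

```text
time_s: 7.62
tcp_pos: [0.5515, -0.1875, 0.1384]
tcp_rot: [-1.569, -0.0, -1.649]
ft_force: [-0.5, -1.0, 1.0]
grip_width: 0.0004
time_s: 8.25
tcp_pos: [0.5519, -0.1923, 0.119]
tcp_rot: [-1.567, -0.0, -1.65]
ft_force: [-0.9, 0.6, 9.3]
grip_width: -0.0
```

View pics/e.png

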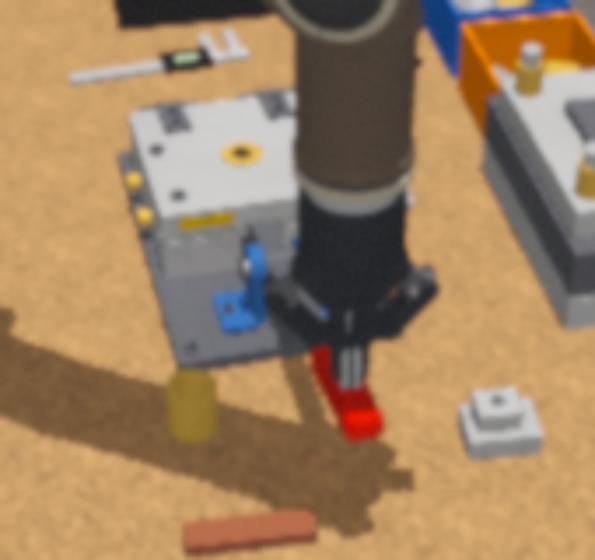

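The fingertips sit at (350,375) on the red sleeve, centred, pressing 9 N. The bush, insert and oilstone are clear. I'll keep pressing.

```bash
python3 -m crank '{"delta_pos":[[0.02,0.12,0],[0.02,0.12,0],[0.02,0.12,0],[0.02,0.12,0],[0.01,0.12,0]],"rot":[[0,0,0],[0,0,0],[0,0,0],[0,0,0],[0,0,0]]}'
python3 -m crank '{"delta_pos":[[0.01,0.12,0],[0.01,0.12,0],[0,0.12,0],[0,0.12,0],[0,0,0]],"rot":[[0,0,0],[0,0,0],[0,0,0],[0,0,0],[0,0,0]]}'
python3 - <<'E'
from h import *
c=cam('side')['image'][130:290,230:400]; cv2.imwrite('pics/f.png',cv2.resize(c,None,fx=3.5,fy=3.5)[:,:,::-1])
c=cam('top'); P=cloud(c); q=P[190:256,222:288].reshape(-1,3); q=q[(q[:,2]>.07)&(q[:,2]<.13)]
A=np.c_[q[:,:2],np.ones(len(q))]; k=np.linalg.lstsq(A,q[:,2],rcond=None)[0]; print('plate slope angle',np.arctan(np.hypot(*k[:2])),k)
print('front z',k@[.538,.0885,1],'rest was .081'); print(read_state()['tcp_pos'],read_state()['ft_force'])
P=np.load('topd.npy'); q=P[190:256,222:288].reshape(-1,3); q=q[(q[:,2]>.07)&(q[:,2]<.13)]
A=np.c_[q[:,:2],np.ones(len(q))]; k=np.linalg.lstsq(A,q[:,2],rcond=None)[0]; print('before',k@[.538,.0885,1],np.hypot(*k[:2]))
E
```

```text
time_s: 8.93
tcp_pos: [0.5521, -0.1974, 0.0893]
tcp_rot: [-1.566, -0.001, -1.65]
ft_force: [0.9, -2.4, 10.6]
grip_width: 0.0001
time_s: 9.55
tcp_pos: [0.5522, -0.1987, 0.0652]
tcp_rot: [-1.566, -0.002, -1.651]
ft_force: [1.0, -2.3, 9.5]
grip_width: 0.0004
plate slope angle 0.12064203437384521 [ 0.00804684 -0.1209634   0.11240108]
front z 0.10602502008608929 rest was .081
[ 0.55215643 -0.19869652  0.06540008] [ 0.66559155 -2.48081457  9.21826006]
before 0.08080101984906389 0.008788063393539984
```

View pics/f.png

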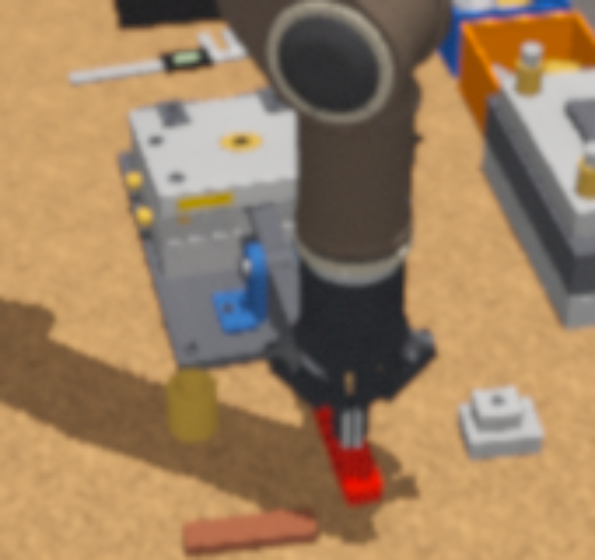

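The plate has risen 25 mm at its front edge by depth fit, with the sleeve held down at (350,470) in the picture. I'll hold briefly, check it is steady, and hand in.

```bash
python3 -m crank '{"delta_pos":[[0,0.04,0],[0,0,0],[0,0,0],[0,0,0],[0,0,0]],"rot":[[0,0,0],[0,0,0],[0,0,0],[0,0,0],[0,0,0]]}'
python3 - <<'E'
from h import *
c=cam('top'); P=cloud(c); q=P[190:256,222:288].reshape(-1,3); q=q[(q[:,2]>.07)&(q[:,2]<.13)]
A=np.c_[q[:,:2],np.ones(len(q))]; k=np.linalg.lstsq(A,q[:,2],rcond=None)[0]; z=k@[.538,.0885,1]; print('front z',z,read_state()['ft_force'])
if z>.103: print(sign_off())
E
```

```text
time_s: 10.28
tcp_pos: [0.5522, -0.1987, 0.0636]
tcp_rot: [-1.565, -0.002, -1.651]
ft_force: [-0.1, -1.7, 10.5]
grip_width: -0.0002
front z 0.10675385082881925 [ 0.65393894 -1.82576964  9.74458197]
the job is handed in; nothing more can be done
None
```

The mould is open and held. I pushed the knob with the shut fingers until the strap was off the plate, then pressed the red sleeve down and kept holding it. I handed the job in at about 10 s of the 45 s allowed.

- **Strap:** the last measurement put the knob at (0.650, 0.066), which is about 1.65 rad. It counts as off the plate from 1.4, and its stop is at 1.75.
- **Plate:** the depth fit put the top face at the front edge about 26 mm higher than before (80.8 to 106.8 mm). The slope of the plate was about 0.12 rad one step earlier, against the 0.107 needed.
- **Lever:** the fingers were holding it down steadily with about 10 N, at roughly 0.31 rad.
- **Loose things:** in the last side picture the bush, insert, oilstone and caliper looked unmoved. The spool, driver and spray can were only seen, unmoved, in the earlier top picture taken before pressing.

No check failed or disagreed.

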